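Latch the gate of a bottle shaker

TASK

Make the bottle shaker ready to run: lift the latch bar by its black grip, swing the gate shut against its spring with the bar raised over the keeper, and let the bar drop fully home in the keeper's notch, then let go. Press on the keeper only lightly, and leave the bottles and the beaker alone.

Things in the scene. Friction and masses are not known exactly. Their poses are not given: they have to be found in the camera images.
- shaker: Bench bottle shaker, fixed: white base 300 (x, from -160 to +140) by 360 (y) by 50 mm high; on it a tray walled on three sides, its swing gate on the front (-x). Origin under the base's centre on the bench, -x the front, z up; place and yaw differ each time. Only what is named here moves.
- gate_hinge (a point): Point on the bench below the gate's vertical hinge axis: shaker frame x -110, y +140 mm. Axes as the shaker's. The shut gate runs from the axis along -y for 235 mm; it is 12 mm thick, the axis in its middle plane, its top edge 135 mm above the bench.
- gate (a joint): Gate angle, rad: 0 = parallel to the shaker's y axis; grows as the free end swings out to -x. Above about 0.08 it stays where left (slight friction). Below that a spring plunger 220 mm from the hinge pushes it open with 4 to 6 N (5 to 8 N at the grip). Latched, it stands between -0.062 and +0.062, depending on how the keeper is set.
- latch_pivot (a point): Pivot of the latch bar, on the bar's middle line, 122 mm above the bench: 90 mm from the hinge axis towards the gate's free end, 12 mm in front (-x side) of the gate's middle plane. The bar is flat steel, 8 mm thick, 18 mm high, 210 mm long; its tip is 193 mm from the pivot, past the gate's free end. Pivot axis square to the gate.
- latch (a joint): Angle of the latch bar on the gate, rad: 0 = level = resting on the keeper's notch floor; positive = tip raised (to 0.6). Hanging free it droops to -0.09; on top of the keeper's lip it reads about +0.12. It falls by its own weight (0.2 kg or so).
- latch_grip (a point): Centre of the black grip block on a stem on the latch bar: 14 mm thick across the gate's plane (the way to pinch it), 22 mm along the bar, 36 mm high. It lies 90 mm from the pivot towards the tip and 52 mm above the bar's middle line, and turns with bar and gate. Site axes: x square to the gate, away from its front; -y along the bar to its tip; z up, square to the bar.
- keeper_mid (a point): Mean place of the middle of the keeper's notch floor, shaker frame x -122, y -120, z 113 mm; axes as the shaker's. The keeper is screwed through slots: it stands up to 14 mm nearer or farther along the shaker's x than this point, unmeasured. Steel, open upwards, 18 mm wide in y. Over 14 N on its back plate or 25 N on its lip bends it.
- keeper_lip (a point): Top middle of the keeper's front lip if in mid slot (same shift of up to 14 mm in x): 20 mm above the notch floor, lip 8 mm thick in x. Behind it (+x) the notch, 12 mm wide in x for the 8 mm bar; behind that a back plate 8 mm thick, 56 mm above the notch floor. A bar held over the lip (latch 0.2 to 0.28) and moved in with the gate can be felt to touch the back plate.
- sample_a_mid (a point): Middle of one amber sample bottle with yellow cap (58 mm across, 118 mm high) standing in the tray, half-way up. Leave it.
- sample_b_mid (a point): Middle of the other such bottle in the tray. Leave it.
- beaker_mid (a point): Middle of a glass beaker (70 mm across, 85 mm high) on the bench beside the shaker's hinge side. Leave it.

How it is judged:
By the outcome, as a careful person would: the job done as asked, in the order asked, and still so for the second after the job is handed in, with the robot touching nothing.
It also fails if it takes over 45 s, if anything falls off the work surface, if the arm or the gripper's body presses on something with over 40 N, if the wrist force passes 120 N, or if a joint passes its speed limit or range.

ROBOT

A 7-joint arm with a two-finger parallel gripper is mounted at the origin on the work surface. World frame = base frame: x ahead of the robot, y to its left, z up, the work surface at z = 0. Lengths are in m, angles in rad, forces in N, time in s.
With the tool pointing down it reaches from about 0.4 to 0.75 m from the base axis. Payload 19.5 kg.
Tool frame: the origin (TCP) lies midway between the tips of the shut fingers; the grasp point (between the pads) lies 19 mm behind it; x points along the fingers, z is the direction in which the jaws open and shut, and the axes are right-handed (so a half turn about x gives the same grasp; the last joint's range is limited). The gripper opens to 85 mm and grips with 20 to 120 N. Pads are 22 mm wide; open, the fingers measure 114 mm over their backs; the gripper's body (76 mm by 85 mm) begins 54 mm behind the grasp point. The pads swing forward as they close: fully open they stand 13 mm farther back than shut.
Start: joints at [-1.283, 0.707, -0.028, 1.485, 0.022, 0.951, -0.075], TCP at [0.186, 0.544, 0.231] pointing down, gripper open.
Joint ranges: [-2.71, 2.71], [-0.32, 2.16], [-1.57, 1.52], [0, 2.45], [-1.46, 4.6], [0, 2.02], [-2.83, 2.83]. Speed limits (rad/s): [1.89, 1.89, 2.57, 2.57, 3.01, 3.01, 3.01].

INTERFACE

Orientations are given as a unit quaternion [w, x, y, z].
In Python, from plant import r gives the robot as it stands. The module is installed in compiled form; this text tells all that it offers.
- The arm moves only by the tool move_arm, never from a script. Its argument "motion" is a list of rows, each an object with "hand": the closure, from -1 (fully open) to 1 (shut); "linear": the shift along the tool's x, y, z in mm, a list of three; "angular": the turn, a rotation vector about the tool's x, y, z in degrees, a list of three. In form: [{"hand": hand, "linear": [tx, ty, tz], "angular": [rx, ry, rz]}, ...]. A call has 1 to 20 rows; each row shifts and turns the commanded pose from where the row before left it, along the tool's axes as they then stand; what a row does not reach is not made up. A row lasts 1/12 s, in which the tool goes at most 41.7 mm and 7.16 degrees, less where a joint would pass 70% of its speed; a pose out of reach is approached as far as the arm can. A call is refused whole if a number of a shift passes 41.7 or a number of a turn 7.16, either way. A call with a gripper value outside its range is refused whole. The fingers move at their own pace and stop on an object; "newtons" is the grip in N (left out, the last holds). Time passes only in rows, so rows that do not move let the fingers close. It gives the time, the measured TCP pose, the force and the opening at its end, in the units of the state.
- r.read_state(): the state, without advancing time (a new reading comes with each control period).
- r.capture(name): name is "scene" or "top" or "wrist"; returns a dict with "pixels" (384x512x3 uint8, red, green, blue), "depth" (384x512 float32, m along the optical axis (not along the pixel's ray), 0 where there is no reading), "fx", "fy", "cx", "cy" (pixels), "eye" and "rotation" of the camera in the world. Camera axes: x right, y up, looking along -z (the intrinsics and any distortion apply to the point x, -y, -z); pixel columns grow to the right and rows downward; lengths in m; the calibration is good to about 2 mm. A picture is of the moment at which its call begins.
- r.close_job(): hands the job in, once; it reports no verdict.
The state is a dict: "t": time; "joint_positions": joint angles; "qd": joint speeds; "joint_torque": joint torques, N m; "tcp_pos": TCP position; "orientation": TCP orientation; "wrist_force": force on the tool from outside, world axes, zero at the start; "moment": the same for the moment, N m; "grip_width": finger opening in m.
Only numpy, scipy, OpenCV 4.12 (cv2) and the standard library are available. Lean on these libraries where they do the work, as an engineer would, in place of code of your own. Each camera call takes 0.05 s, during which the arm holds its last target. There are 200 camera calls.

## Working session

There is one attempt and no reset: what is moved stays moved. The work goes in short steps, Python scripts to look and compute and a tool call to move; the robot and the scene stay as the last step left them, time stands still between calls to the robot, and variables do not carry over. Pictures are saved under pics/ and viewed, about 8 in all and at most 12, crops included, and the job is handed in when it is done.

Besides the shell and the picture viewer there is one more tool, called after ">>>" as name(argument=value, ...), one argument or row to a line, values as JSON. move_arm: Moves the arm, as the interface text tells. Its arguments: {"type":"object","properties":{"motion":{"type":"array"},"newtons":{"type":"number"}},"required":["motion"]}

```bash
mkdir -p pics; cat > h.py <<'E'
import numpy as np, cv2
from plant import r
def cap(n,f=None):
    c=r.capture(n)
    if f: cv2.imwrite('pics/'+f,c['pixels'][:,:,::-1])
    return c
def pts(c):
    d=c['depth'];v,u=np.mgrid[:d.shape[0],:d.shape[1]]
    p=np.stack([(u-c['cx'])/c['fx']*d,-(v-c['cy'])/c['fy']*d,-d],-1)
    return p@np.array(c['rotation']).T+np.array(c['eye'])
E
python3 - <<'E'
from h import *
a=cap('scene');b=cap('top')
print({k:v for k,v in a.items() if k not in('pixels','depth')});print({k:v for k,v in b.items() if k not in('pixels','depth')})
np.savez('s0.npz',a=pts(a),b=pts(b),ia=a['pixels'],ib=b['pixels'],da=a['depth'],db=b['depth'])
cv2.imwrite('pics/p1.png',cv2.resize(np.vstack([a['pixels'],b['pixels']])[:,:,::-1],None,fx=.78,fy=.78))
print(r.read_state())
E
```

```text
{'fx': 380.93972832916955, 'fy': 380.93972832916955, 'cx': 250.97734150526964, 'cy': 189.2522733913118, 'eye': array([0.95252571, 0.47994762, 0.68733034]), 'rotation': array([0.32186437, 0.11760525, 0.32938271, 0.8798178 ])}
{'fx': 373.1537926132388, 'fy': 373.1537926132388, 'cx': 256.45228682629323, 'cy': 185.94171707378337, 'eye': array([0.55823718, 0.10947394, 0.82877535]), 'rotation': array([ 0.70701072,  0.05659057, -0.03522748, -0.70405424])}Traceback (most recent call last):
  File "<stdin>", line 4, in <module>
  File "h.py", line 10, in pts
    return p@np.array(c['rotation']).T+np.array(c['eye'])
           ~^~~~~~~~~~~~~~~~~~~~~~~~~~
ValueError: matmul: Input operand 1 has a mismatch in its core dimension 0, with gufunc signature (n?,k),(k,m?)->(n?,m?) (size 4 is different from 3)
```

```bash
python3 - <<'E'
s=open('h.py').read()
s=s.replace("np.array(c['rotation']).T","Q(c['rotation']).T").replace("def cap(","from scipy.spatial.transform import Rotation as Ro\ndef Q(q): return Ro.from_quat(np.array(q)[[1,2,3,0]]).as_matrix()\ndef cap(",1)
open('h.py','w').write(s)
E
python3 - <<'E'
from h import *
a=cap('scene');b=cap('top')
np.savez('s0.npz',a=pts(a),b=pts(b),ia=a['pixels'],ib=b['pixels'],da=a['depth'],db=b['depth'])
cv2.imwrite('pics/p1.png',cv2.resize(np.vstack([a['pixels'],b['pixels']])[:,:,::-1],None,fx=.78,fy=.78))
print(r.read_state())
E
```

```text
{'t': 0.2, 'joint_positions': array([-1.28266765,  0.70683988, -0.02763284,  1.48480609,  0.02201048,
        0.95092052, -0.07550846]), 'qd': array([-0.00096708, -0.00240828, -0.0009331 , -0.00114834, -0.00051879,
        0.00087195, -0.00034711]), 'joint_torque': array([ 1.67991326e-03, -8.82681870e+01,  1.23388689e+00, -2.36072087e+01,
        1.68699649e-02,  5.17213761e-03, -7.77962356e-06]), 'tcp_pos': array([0.18617133, 0.54385914, 0.23102387]), 'orientation': array([ 0.57510834, -0.4112757 ,  0.57548925,  0.41099249]), 'wrist_force': array([ 0.41767628, -0.19323664,  0.86521762]), 'moment': array([-0.05015719, -0.02488579,  0.07197209]), 'grip_width': 0.08554331224840625}
```

View pics/p1.png

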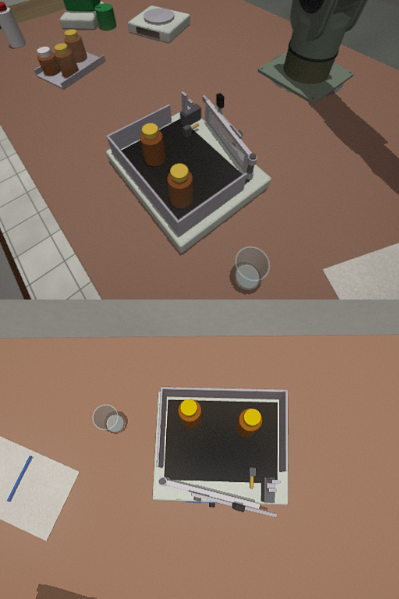

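```bash
python3 - <<'E'
from h import *
z=np.load('s0.npz');P=z['b'];I=z['ib'].astype(int)
print('bench z',np.median(P[200:240,20:60,2]))
reg=(P[...,0]>.3)&(P[...,0]<.85)&(abs(P[...,1]-.1)<.35)
m=reg&(abs(P[...,2]-.05)<.006)
print(m.sum())
# footprint: everything above .03
m2=(reg&(P[...,2]>.035)&(P[...,2]<.3)).astype(np.uint8)
n,l,st,ce=cv2.connectedComponentsWithStats(m2)
for i in range(1,n):
  if st[i,4]>60: print(st[i],P[l==i].min(0),P[l==i].max(0))
white=m&(I.min(-1)>140)
q=P[white][:,:2].astype(np.float32)*1000
print('white',len(q),cv2.minAreaRect(q))
dark=m2.astype(bool)&(I.max(-1)<60)&(P[...,2]>.15)
print('dark hi',P[dark].mean(0) if dark.any() else 0,dark.sum())
c=z['ib'][210:300,190:390][:,:,::-1];cv2.imwrite('pics/p2.png',cv2.resize(c,None,fx=4,fy=4,interpolation=cv2.INTER_CUBIC))
E
```

```text
bench z 0.0011040081339264152
17352
[  195   112   175   167 25381] [ 0.47938552 -0.10254027  0.03513502] [0.81051216 0.26075428 0.18721017]
[118 134  39  35 703] [0.695292   0.3494372  0.03527179] [0.76362547 0.41876695 0.08976179]
white 4148 ((656.4849853515625, 137.2757568359375), (476.69488525390625, 295.07672119140625), 87.65986633300781)
dark hi [0.50755577 0.04740254 0.17707018] 53
```

View pics/p2.png

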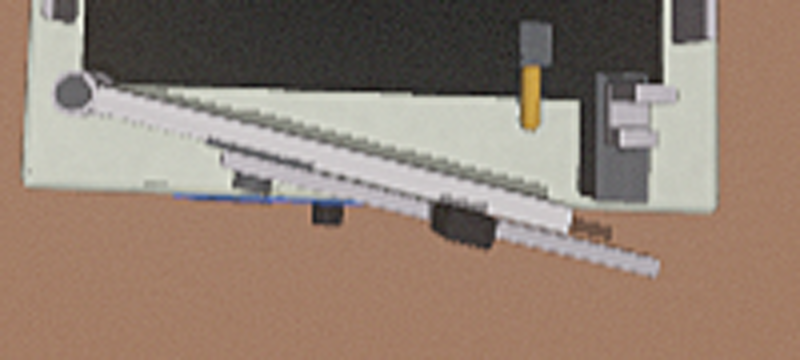

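```bash
cat >> h.py <<'E'
def ray(c,u,v,zz):
    R=Q(c['rotation']);d=R@np.array([(u-c['cx'])/c['fx'],-(v-c['cy'])/c['fy'],-1]);e=np.array(c['eye'])
    return e+d*(zz-e[2])/d[2]
E
python3 - <<'E'
from h import *
c=cap('top');P=pts(c);I=c['pixels'].astype(int)
white=(I.min(-1)>150)&(abs(P[...,2]-.05)<.006)
white=(cv2.connectedComponents(white.astype(np.uint8))[1]>0)&white&(P[...,0]<.62)
# front edge: for columns, lowest white row
F=[]
for u in range(205,366,4):
    v=np.where(white[225:275,u])[0]
    if len(v): F.append(ray(c,u,225+v.max()+.5,.05)[:2])
F=np.array(F)
vx,vy,x0,y0=cv2.fitLine((F*1000).astype(np.float32),cv2.DIST_HUBER,0,.01,.01).ravel();print('front',vx,vy,x0,y0,'yaw',-vx/vy)
for v in (240,245,250,254):
    u=np.where(white[v,190:380])[0]+190;print(v,ray(c,u.min()-.5,v,.05)[:2],ray(c,u.max()+.5,v,.05)[:2])
# depth heights around
for n,(u,w) in dict(hinge=(208.75,233)).items(): print(n,P[int(w),int(u)],ray(c,u,w,P[int(w),int(u),2]))
for lo,hi,nm in((.128,.142,'gatetop'),(.15,.2,'high')):
    m=(P[...,2]>lo)&(P[...,2]<hi)&(P[...,0]<.59)&(P[...,0]>.45)&(P[...,1]<.2)&(P[...,1]>-.1)
    n,l,st,ce=cv2.connectedComponentsWithStats(m.astype(np.uint8))
    for i in range(1,n):
        if st[i,4]>5: print(nm,st[i],P[l==i].mean(0),P[l==i].min(0),P[l==i].max(0))
dark=(I.max(-1)<60)&(P[...,2]>.15)&(P[...,0]<.6);print('dark',dark.sum(),P[dark].mean(0),P[dark].min(0),P[dark].max(0))
print(P[236:256:1,348,:].round(3).tolist())
E
```

```text
front 0.02420161 0.9997071 510.14722 86.5626 yaw -0.0242087
240 [0.54649772 0.25930978] [ 0.54883074 -0.09693074]
245 [0.53624035 0.25902837] [ 0.5387086  -0.09660208]
250 [0.52601832 0.25874793] [ 0.52862085 -0.09627453]
254 [0.51786601 0.25852427] [ 0.5205753  -0.09601329]
hinge [0.56075546 0.21961939 0.13756582] [0.5607638  0.21822923 0.13756582]
gatetop [344 231   2   4   8] [ 0.56318352 -0.03128854  0.13464301] [ 0.5604474  -0.03152131  0.12932705] [ 0.56596883 -0.03108239  0.14047132]
gatetop [219 232 114  36 970] [0.53025315 0.10165928 0.13439598] [ 0.50084278 -0.00765787  0.12800918] [0.5627609  0.19960973 0.1404098 ]
gatetop [344 242  10   5  43] [ 0.54294071 -0.0388498   0.13300848] [ 0.53873859 -0.04686861  0.12997695] [ 0.54601765 -0.03047245  0.13571321]
high [347 231  12   5  54] [ 0.56255418 -0.03909686  0.16731998] [ 0.55872052 -0.04790961  0.15163442] [ 0.56570513 -0.03103674  0.17180563]
high [298 260  16  12 142] [0.50678089 0.04511938 0.17964853] [0.49787394 0.0325498  0.15278283] [0.51497062 0.0564103  0.1868944 ]
dark 104 [0.5302971  0.07544699 0.47182462] [0.49787394 0.03269053 0.15278283] [0.55823718 0.10947394 0.82877535]
[[0.557, -0.042, 0.113], [0.555, -0.042, 0.113], [0.553, -0.042, 0.112], [0.551, -0.041, 0.115], [0.549, -0.041, 0.115], [0.547, -0.042, 0.113], [0.546, -0.038, 0.132], [0.544, -0.038, 0.133], [0.542, -0.038, 0.131], [0.541, -0.038, 0.132], [0.538, -0.042, 0.109], [0.536, -0.042, 0.11], [0.534, -0.044, 0.101], [0.532, -0.044, 0.099], [0.53, -0.045, 0.098], [0.528, -0.045, 0.098], [0.526, -0.044, 0.1], [0.524, -0.045, 0.097], [0.523, -0.044, 0.099], [0.521, -0.044, 0.098]]
```

```bash
cat >> h.py <<'E'
import json
def Rt(az,tilt=0):
    # tool down, tool z = gate back-normal at azimuth az (rad); tilt>0 raises bar tip (turn about normal)
    zt=np.array([np.cos(az),np.sin(az),0]);x=np.array([0,0,-1.]);R=np.stack([x,np.cross(zt,x),zt],1)
    return Ro.from_rotvec(zt*tilt).as_matrix()@R
def plan(p0,R0,goals,hand=-1,dp=0):
    """goals: (p,R,n). prints tool-frame rows"""
    rows=[]
    p,R=np.array(p0,float),np.array(R0)
    for g,G,n in goals:
        ps=p.copy();Rs=R.copy();w=Ro.from_matrix(Rs.T@G).as_rotvec()
        for k in range(1,n+1):
            tp=ps+(np.array(g)-ps)*k/n;tR=Rs@Ro.from_rotvec(w*k/n).as_matrix()
            l=np.round(R.T@(tp-p)*1000,dp);a=np.round(np.degrees(Ro.from_matrix(R.T@tR).as_rotvec()),1)
            rows.append(dict(hand=hand,linear=l.tolist(),angular=a.tolist()))
            p=p+R@l/1000;R=R@Ro.from_rotvec(np.radians(a)).as_matrix()
    print(json.dumps(rows));print('end',p)
def st():
    s=r.read_state();return s,np.array(s['tcp_pos']),Q(s['orientation'])
E
python3 - <<'E'
from h import *
s,p,R=st()
plan(p,R,[([.507,.045,.27],Rt(-.241),18)])
E
```

```text
[{"hand": -1, "linear": [-2.0, -26.0, -20.0], "angular": [4.7, -0.0, 0.0]}, {"hand": -1, "linear": [-2.0, -27.0, -19.0], "angular": [4.7, -0.0, 0.0]}, {"hand": -1, "linear": [-2.0, -29.0, -16.0], "angular": [4.8, -0.0, 0.0]}, {"hand": -1, "linear": [-3.0, -30.0, -13.0], "angular": [4.7, -0.0, 0.0]}, {"hand": -1, "linear": [-2.0, -31.0, -11.0], "angular": [4.7, -0.0, 0.0]}, {"hand": -1, "linear": [-2.0, -32.0, -8.0], "angular": [4.7, -0.0, 0.0]}, {"hand": -1, "linear": [-2.0, -33.0, -6.0], "angular": [4.7, -0.0, 0.0]}, {"hand": -1, "linear": [-2.0, -32.0, -3.0], "angular": [4.7, -0.0, 0.0]}, {"hand": -1, "linear": [-2.0, -33.0, -1.0], "angular": [4.8, -0.0, 0.0]}, {"hand": -1, "linear": [-3.0, -33.0, 3.0], "angular": [4.7, -0.0, 0.0]}, {"hand": -1, "linear": [-2.0, -33.0, 5.0], "angular": [4.7, -0.0, 0.0]}, {"hand": -1, "linear": [-2.0, -32.0, 7.0], "angular": [4.7, -0.0, 0.0]}, {"hand": -1, "linear": [-2.0, -31.0, 11.0], "angular": [4.7, -0.0, 0.0]}, {"hand": -1, "linear": [-2.0, -31.0, 13.0], "angular": [4.7, -0.0, 0.0]}, {"hand": -1, "linear": [-2.0, -29.0, 15.0], "angular": [4.8, -0.0, 0.0]}, {"hand": -1, "linear": [-2.0, -28.0, 18.0], "angular": [4.7, -0.0, 0.0]}, {"hand": -1, "linear": [-3.0, -26.0, 19.0], "angular": [4.7, -0.0, 0.0]}, {"hand": -1, "linear": [-2.0, -24.0, 22.0], "angular": [4.7, -0.0, 0.0]}]
end [0.50667814 0.04544028 0.27026725]
```

>>> move_arm(
  motion=[
    {"hand": -1,"linear": [-2,-26,-20],"angular": [4.7,0,0]},
    {"hand": -1,"linear": [-2,-27,-19],"angular": [4.7,0,0]},
    {"hand": -1,"linear": [-2,-29,-16],"angular": [4.8,0,0]},
    {"hand": -1,"linear": [-3,-30,-13],"angular": [4.7,0,0]},
    {"hand": -1,"linear": [-2,-31,-11],"angular": [4.7,0,0]},
    {"hand": -1,"linear": [-2,-32,-8],"angular": [4.7,0,0]},
    {"hand": -1,"linear": [-2,-33,-6],"angular": [4.7,0,0]},
    {"hand": -1,"linear": [-2,-32,-3],"angular": [4.7,0,0]},
    {"hand": -1,"linear": [-2,-33,-1],"angular": [4.8,0,0]},
    {"hand": -1,"linear": [-3,-33,3],"angular": [4.7,0,0]},
    {"hand": -1,"linear": [-2,-33,5],"angular": [4.7,0,0]},
    {"hand": -1,"linear": [-2,-32,7],"angular": [4.7,0,0]},
    {"hand": -1,"linear": [-2,-31,11],"angular": [4.7,0,0]},
    {"hand": -1,"linear": [-2,-31,13],"angular": [4.7,0,0]},
    {"hand": -1,"linear": [-2,-29,15],"angular": [4.8,0,0]},
    {"hand": -1,"linear": [-2,-28,18],"angular": [4.7,0,0]},
    {"hand": -1,"linear": [-3,-26,19],"angular": [4.7,0,0]},
    {"hand": -1,"linear": [-2,-24,22],"angular": [4.7,0,0]},
    {"hand": -1,"linear": [0,0,0],"angular": [0,0,0]},
    {"hand": -1,"linear": [0,0,0],"angular": [0,0,0]},
  ],
)

```text
t: 1.92
tcp_pos: [0.507, 0.0442, 0.2701]
orientation: [0.702, 0.086, 0.702, -0.086]
wrist_force: [-0.3, 1.0, 0.2]
grip_width: 0.0854
```

```bash
python3 - <<'E'
from h import *
c=cap('wrist','p3.png');P=pts(c);I=c['pixels'].astype(int)
s,p,R=st();print(s['t'],p,R.round(3).tolist(),s['wrist_force'],s['joint_positions'])
w=(P[...,0]>.44)&(P[...,0]<.57)&(P[...,1]>0)&(P[...,1]<.09)&(P[...,2]>.15)&(P[...,2]<.2)
print(w.sum(),P[w].mean(0),P[w].min(0),P[w].max(0))
np.savez('s1.npz',P=P,I=c['pixels'])
E
```

```text
1.9667 [0.50657829 0.04541208 0.27007014] [[-0.001, 0.239, 0.971], [-0.0, 0.971, -0.239], [-1.0, -0.0, -0.001]] [-0.13697672  0.65263992 -0.29069409] [-0.34795115  0.5843679   0.35190657  1.66576507 -0.23870297  0.93454266
 -0.14796295]
541 [0.50696673 0.04807765 0.17789707] [0.49721373 0.03249189 0.15094865] [0.51514015 0.05799235 0.18558696]
```

View pics/p3.png

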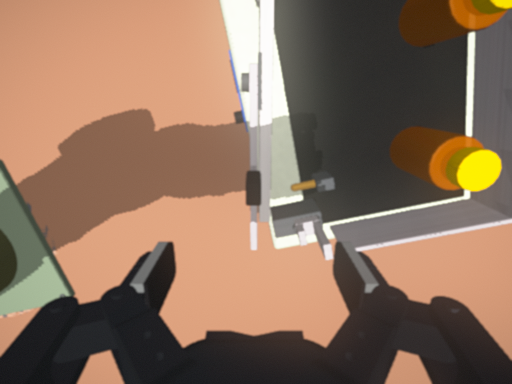

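```bash
python3 - <<'E'
from h import *
z=np.load('s1.npz');P=z['P'];I=z['I'].astype(int)
w=(P[...,0]>.44)&(P[...,0]<.57)&(P[...,1]>0)&(P[...,1]<.09)&(P[...,2]>.175)&(P[...,2]<.2)
q=(P[w][:,:2]*1000).astype(np.float32);print(w.sum(),P[w].mean(0),cv2.minAreaRect(q))
h=(P[...,0]>.47)&(P[...,0]<.6)&(P[...,1]>-.02)&(P[...,1]<.2)&(P[...,2]>.131)&(P[...,2]<.139)
q=(P[h][:,:2]*1000).astype(np.float32);print('gate top',h.sum(),P[h].min(0),P[h].max(0),cv2.fitLine(q,cv2.DIST_HUBER,0,.01,.01).ravel(),cv2.minAreaRect(q))
E
```

```text
406 [0.50633878 0.04553683 0.18264452] ((506.0350341796875, 44.39511489868164), (22.015804290771484, 13.5551176071167), 75.82405853271484)
gate top 2959 [ 0.50103424 -0.00722059  0.1310093 ] [0.56193112 0.19894602 0.13861025] [2.3097706e-01 9.7295922e-01 5.3367725e+02 1.0962340e+02] ((522.3491821289062, 97.95529174804688), (210.40127563476562, 29.92063331604004), 76.14631652832031)
```

```bash
sed -i 's/from_rotvec(zt\*tilt)/from_rotvec(-zt*tilt)/' h.py; cat >> h.py <<'E'
H=np.array([.5623,.222])
def tcp(g,a,up=.003):
    """TCP and R for world gate angle g, latch a"""
    t=np.array([-np.sin(g),-np.cos(g)]);f=np.array([-np.cos(g),np.sin(g)])
    c=np.r_[H+t*(.09+.09*np.cos(a)-.052*np.sin(a))+f*.012,.122+.09*np.sin(a)+.052*np.cos(a)]
    R=Rt(-g,a);return c+R[:,0]*(.019-up),R
E
python3 - <<'E'
from h import *
s,p,R=st();t,G=tcp(.241,-.09);print(t,G[:,0])
plan(p,R,[(t,G,6)])
E
```

```text
[0.50700019 0.04727773 0.14976523] [ 0.02145166  0.08728104 -0.99595273]
[{"hand": -1, "linear": [20.0, 0.0, 0.0], "angular": [0.0, -0.0, 0.9]}, {"hand": -1, "linear": [20.0, 0.0, 0.0], "angular": [0.0, -0.0, 0.8]}, {"hand": -1, "linear": [20.0, 0.0, 0.0], "angular": [0.0, -0.0, 0.9]}, {"hand": -1, "linear": [20.0, -1.0, 0.0], "angular": [0.0, -0.0, 0.8]}, {"hand": -1, "linear": [20.0, -0.0, 0.0], "angular": [0.0, -0.0, 0.9]}, {"hand": -1, "linear": [20.0, -2.0, 0.0], "angular": [0.0, -0.0, 0.9]}]
end [0.50687255 0.04687507 0.14999799]
```

>>> move_arm(
  motion=[
    {"hand": -1,"linear": [20,0,0],"angular": [0,0,0.9]},
    {"hand": -1,"linear": [20,0,0],"angular": [0,0,0.8]},
    {"hand": -1,"linear": [20,0,0],"angular": [0,0,0.9]},
    {"hand": -1,"linear": [20,-1,0],"angular": [0,0,0.8]},
    {"hand": -1,"linear": [20,0,0],"angular": [0,0,0.9]},
    {"hand": -1,"linear": [20,-2,0],"angular": [0,0,0.9]},
    {"hand": 1,"linear": [0,0,0],"angular": [0,0,0]},
    {"hand": 1,"linear": [0,0,0],"angular": [0,0,0]},
    {"hand": 1,"linear": [0,0,0],"angular": [0,0,0]},
    {"hand": 1,"linear": [0,0,0],"angular": [0,0,0]},
    {"hand": 1,"linear": [0,0,0],"angular": [0,0,0]},
    {"hand": 1,"linear": [0,0,0],"angular": [0,0,0]},
    {"hand": 1,"linear": [0,0,0],"angular": [0,0,0]},
    {"hand": 1,"linear": [0,0,0],"angular": [0,0,0]},
  ],
  newtons=40,
)

```text
t: 3.13
tcp_pos: [0.5074, 0.0472, 0.1509]
orientation: [0.706, 0.117, 0.697, -0.053]
wrist_force: [-0.9, 0.1, 7.9]
grip_width: 0.0136
```

```bash
python3 - <<'E'
from h import *
s,p,R=st();print(s['t'],p,R.round(3).tolist(),s['wrist_force'],s['grip_width'])
t,G=tcp(.24,.26)
plan(p,R,[(*tcp(.241,.08),4),(*tcp(.241,.26),4)],hand=1,dp=1)
E
```

```text
3.1333 [0.5074003  0.04717979 0.15094009] [[0.023, 0.237, 0.971], [0.088, 0.967, -0.238], [-0.996, 0.091, 0.001]] [-0.93938882  0.14205582  7.90772111] 0.013637831739320887
[{"hand": 1, "linear": [-3.4, 1.8, -0.1], "angular": [0.0, 0.0, -2.5]}, {"hand": 1, "linear": [-3.4, 1.7, -0.1], "angular": [0.0, 0.0, -2.4]}, {"hand": 1, "linear": [-3.6, 1.5, -0.1], "angular": [0.0, 0.1, -2.5]}, {"hand": 1, "linear": [-3.6, 1.4, -0.1], "angular": [0.0, -0.0, -2.4]}, {"hand": 1, "linear": [-3.9, 2.0, -0.0], "angular": [0.0, -0.0, -2.6]}, {"hand": 1, "linear": [-3.9, 1.8, -0.0], "angular": [0.0, -0.0, -2.6]}, {"hand": 1, "linear": [-4.1, 1.6, -0.0], "angular": [0.0, -0.0, -2.5]}, {"hand": 1, "linear": [-4.1, 1.4, -0.0], "angular": [0.0, -0.0, -2.6]}]
end [0.51061164 0.06196673 0.17996861]
```

>>> move_arm(
  motion=[
    {"hand": 1,"linear": [-3.4,1.8,-0.1],"angular": [0,0,-2.5]},
    {"hand": 1,"linear": [-3.4,1.7,-0.1],"angular": [0,0,-2.4]},
    {"hand": 1,"linear": [-3.6,1.5,-0.1],"angular": [0,0,-2.5]},
    {"hand": 1,"linear": [-3.6,1.4,-0.1],"angular": [0,0,-2.4]},
    {"hand": 1,"linear": [-3.9,2,0],"angular": [0,0,-2.6]},
    {"hand": 1,"linear": [-3.9,1.8,0],"angular": [0,0,-2.6]},
    {"hand": 1,"linear": [-4.1,1.6,0],"angular": [0,0,-2.5]},
    {"hand": 1,"linear": [-4.1,1.4,0],"angular": [0,0,-2.6]},
    {"hand": 1,"linear": [0,0,0],"angular": [0,0,0]},
  ],
)

```text
t: 3.88
tcp_pos: [0.5106, 0.0619, 0.1803]
orientation: [0.685, -0.009, 0.707, -0.176]
wrist_force: [-1.1, -4.5, 7.8]
grip_width: 0.0136
```

```bash
python3 - <<'E'
from h import *
s,p,R=st();print(s['t'],p,R.round(3).tolist(),s['wrist_force'],s['moment'],s['grip_width'])
plan(p,R,[(*tcp(.12,.26),6)],hand=1,dp=1)
c=cap('scene')
cv2.imwrite('pics/p4.png',cv2.resize(c['pixels'][100:260,170:370][:,:,::-1],None,fx=3,fy=3,interpolation=cv2.INTER_CUBIC))
E
```

```text
3.8833 [0.51056064 0.06193156 0.18032331] [[-0.061, 0.229, 0.972], [-0.255, 0.938, -0.237], [-0.965, -0.262, 0.001]] [-1.08442353 -4.47368351  7.78917539] [-0.37427932  0.0491984  -0.15693992] 0.013601646296681345
[{"hand": 1, "linear": [0.1, -0.0, 3.4], "angular": [-1.1, -0.3, 0.0]}, {"hand": 1, "linear": [0.1, -0.1, 3.4], "angular": [-1.1, -0.3, 0.1]}, {"hand": 1, "linear": [0.1, -0.1, 3.4], "angular": [-1.1, -0.3, 0.0]}, {"hand": 1, "linear": [0.1, -0.2, 3.4], "angular": [-1.1, -0.2, 0.1]}, {"hand": 1, "linear": [0.2, -0.3, 3.3], "angular": [-1.1, -0.3, 0.0]}, {"hand": 1, "linear": [0.1, -0.4, 3.4], "angular": [-1.1, -0.3, 0.1]}]
end [0.53027767 0.05688161 0.17994877]
```

View pics/p4.png

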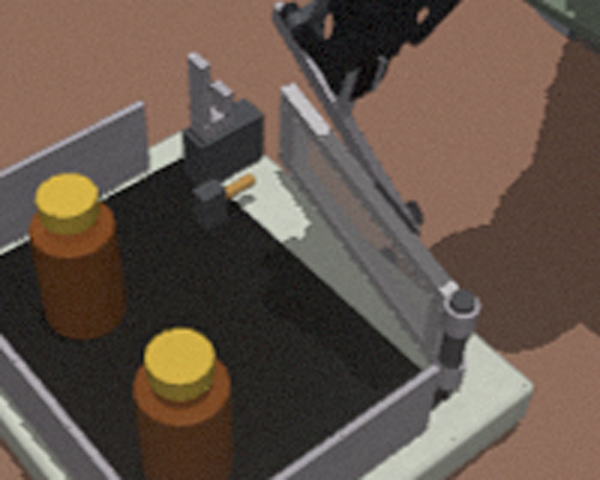

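>>> move_arm(
  motion=[
    {"hand": 1,"linear": [0.1,0,3.4],"angular": [-1.1,-0.3,0]},
    {"hand": 1,"linear": [0.1,-0.1,3.4],"angular": [-1.1,-0.3,0.1]},
    {"hand": 1,"linear": [0.1,-0.1,3.4],"angular": [-1.1,-0.3,0]},
    {"hand": 1,"linear": [0.1,-0.2,3.4],"angular": [-1.1,-0.2,0.1]},
    {"hand": 1,"linear": [0.2,-0.3,3.3],"angular": [-1.1,-0.3,0]},
    {"hand": 1,"linear": [0.1,-0.4,3.4],"angular": [-1.1,-0.3,0.1]},
    {"hand": 1,"linear": [0,0,0],"angular": [0,0,0]},
  ],
)

```text
t: 4.52
tcp_pos: [0.5304, 0.0561, 0.1795]
orientation: [0.695, -0.047, 0.705, -0.132]
wrist_force: [-1.3, -4.0, 6.5]
grip_width: 0.0133
```

```bash
python3 - <<'E'
from h import *
s,p,R=st();print(s['t'],p,R.round(3).tolist(),s['wrist_force'],s['moment'],s['grip_width'])
plan(p,R,[(*tcp(.03,.26),5)],hand=1,dp=1)
E
```

```text
4.5167 [0.53044019 0.05612536 0.1794772 ] [[-0.03, 0.117, 0.993], [-0.251, 0.961, -0.121], [-0.968, -0.252, 0.0]] [-1.31047129 -4.03153072  6.45068196] [-0.47224113  0.1563909   0.08081425] 0.01330868398595847
[{"hand": 1, "linear": [-0.1, 0.1, 3.0], "angular": [-1.0, -0.3, -0.1]}, {"hand": 1, "linear": [-0.1, -0.0, 3.0], "angular": [-1.0, -0.2, -0.0]}, {"hand": 1, "linear": [-0.1, -0.1, 2.9], "angular": [-1.0, -0.3, -0.1]}, {"hand": 1, "linear": [-0.0, -0.1, 3.0], "angular": [-1.0, -0.3, -0.0]}, {"hand": 1, "linear": [-0.1, -0.2, 3.0], "angular": [-1.0, -0.2, -0.1]}]
end [0.54527807 0.05467389 0.17994877]
```

>>> move_arm(
  motion=[
    {"hand": 1,"linear": [-0.1,0.1,3],"angular": [-1,-0.3,-0.1]},
    {"hand": 1,"linear": [-0.1,0,3],"angular": [-1,-0.2,0]},
    {"hand": 1,"linear": [-0.1,-0.1,2.9],"angular": [-1,-0.3,-0.1]},
    {"hand": 1,"linear": [0,-0.1,3],"angular": [-1,-0.3,0]},
    {"hand": 1,"linear": [-0.1,-0.2,3],"angular": [-1,-0.2,-0.1]},
    {"hand": 1,"linear": [0,0,0],"angular": [0,0,0]},
  ],
)

```text
t: 5.02
tcp_pos: [0.5445, 0.0544, 0.1799]
orientation: [0.699, -0.081, 0.703, -0.103]
wrist_force: [-6.1, -4.8, 8.9]
grip_width: 0.0134
```

```bash
python3 - <<'E'
from h import *
s,p,R=st();print(s['t'],p,R.round(3).tolist(),s['wrist_force'],s['moment'],s['grip_width'])
plan(p,R,[(*tcp(-.005,.25),6)],hand=1,dp=1)
E
```

```text
5.0167 [0.54451365 0.05437969 0.17991909] [[-0.01, 0.031, 0.999], [-0.258, 0.966, -0.032], [-0.966, -0.258, -0.002]] [-6.14870831 -4.81266318  8.94438735] [-0.80977034  1.04517351 -0.37758929] 0.013425151688276557
[{"hand": 1, "linear": [0.1, -0.1, 1.1], "angular": [-0.3, -0.1, 0.1]}, {"hand": 1, "linear": [0.2, -0.0, 1.1], "angular": [-0.4, -0.1, 0.1]}, {"hand": 1, "linear": [0.1, -0.1, 1.1], "angular": [-0.3, -0.1, 0.1]}, {"hand": 1, "linear": [0.2, -0.0, 1.1], "angular": [-0.4, -0.1, 0.1]}, {"hand": 1, "linear": [0.1, -0.1, 1.1], "angular": [-0.3, -0.1, 0.1]}, {"hand": 1, "linear": [0.2, -0.1, 1.1], "angular": [-0.3, -0.1, 0.1]}]
end [0.55110215 0.0536552  0.17914185]
```

>>> move_arm(
  motion=[
    {"hand": 1,"linear": [0.1,0,1.1],"angular": [-0.3,-0.1,0]},
    {"hand": 1,"linear": [0.1,0,1.1],"angular": [-0.4,-0.1,0]},
    {"hand": 1,"linear": [0.1,0,1.1],"angular": [-0.3,-0.1,0]},
    {"hand": 1,"linear": [0,0,0],"angular": [0,0,0]},
    {"hand": 1,"linear": [0,0,0],"angular": [0,0,0]},
  ],
)

```text
t: 5.43
tcp_pos: [0.5475, 0.0539, 0.1798]
orientation: [0.7, -0.087, 0.702, -0.097]
wrist_force: [-7.6, -6.4, 11.6]
grip_width: 0.0133
```

>>> move_arm(
  motion=[
    {"hand": 1,"linear": [0.1,0,1],"angular": [-0.3,-0.1,0]},
    {"hand": 1,"linear": [0,0,0],"angular": [0,0,0]},
    {"hand": 1,"linear": [0,0,0],"angular": [0,0,0]},
  ],
)

```text
t: 5.68
tcp_pos: [0.5485, 0.0538, 0.1797]
orientation: [0.7, -0.089, 0.702, -0.096]
wrist_force: [-6.6, -7.0, 11.3]
grip_width: 0.0136
```

>>> move_arm(
  motion=[
    {"hand": 1,"linear": [0.1,0,1],"angular": [-0.3,-0.1,0]},
    {"hand": 1,"linear": [0,0,0],"angular": [0,0,0]},
    {"hand": 1,"linear": [0,0,0],"angular": [0,0,0]},
  ],
)

```text
t: 5.93
tcp_pos: [0.5494, 0.0537, 0.1796]
orientation: [0.701, -0.091, 0.701, -0.094]
wrist_force: [-7.0, -7.8, 13.7]
grip_width: 0.0134
```

>>> move_arm(
  motion=[
    {"hand": 1,"linear": [-0.4,-0.6,0],"angular": [0,0,0]},
    {"hand": 1,"linear": [0,0,0],"angular": [0,0,0]},
    {"hand": 1,"linear": [0,0,0],"angular": [0,0,0]},
  ],
)

```text
t: 6.18
tcp_pos: [0.5493, 0.0538, 0.1798]
orientation: [0.701, -0.091, 0.702, -0.093]
wrist_force: [-6.4, -3.0, 7.6]
grip_width: 0.0134
```

>>> move_arm(
  motion=[
    {"hand": 1,"linear": [0,0,0.8],"angular": [-0.3,-0.1,0]},
    {"hand": 1,"linear": [0,0,0],"angular": [0,0,0]},
    {"hand": 1,"linear": [0,0,0],"angular": [0,0,0]},
  ],
)

```text
t: 6.43
tcp_pos: [0.5501, 0.0538, 0.1798]
orientation: [0.701, -0.093, 0.701, -0.091]
wrist_force: [-6.6, -4.3, 7.1]
grip_width: 0.0137
```

```bash
python3 - <<'E'
from h import *
s,p,R=st();print(s['t'],p,R.round(3).tolist(),s['wrist_force'],s['moment'])
for g in (.02,.01,.0,-.01,-.018): print(g,tcp(g,.258)[0].round(4))
a=cap('scene');b=cap('top');
A=cv2.resize(a['pixels'][100:200,200:340],(560,400),interpolation=cv2.INTER_CUBIC)
B=cv2.resize(b['pixels'][205:285,270:382],(560,400),interpolation=cv2.INTER_CUBIC)
cv2.imwrite('pics/p5.png',np.hstack([A,B])[:,:,::-1][:, :].copy()) if 0 else cv2.imwrite('pics/p5.png',cv2.resize(np.hstack([A,B])[:,:,::-1],(800,286)))
P=pts(b);np.savez('s2.npz',P=P)
E
```

```text
6.4333 [0.55010188 0.05375489 0.17982723] [[-0.0, -0.002, 1.0], [-0.258, 0.966, 0.002], [-0.966, -0.258, -0.001]] [-6.56067403 -4.32678034  7.0718626 ] [-0.57896571  1.21046373 -0.4201364 ]
0.02 [0.5469 0.0544 0.1798]
0.01 [0.5486 0.0543 0.1798]
0.0 [0.5503 0.0542 0.1798]
-0.01 [0.552  0.0541 0.1798]
-0.018 [0.5533 0.054  0.1798]
```

View pics/p5.png

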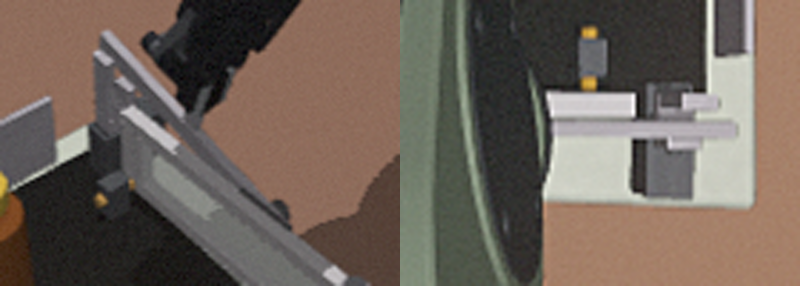

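>>> move_arm(
  motion=[
    {"hand": 1,"linear": [0,0,0.8],"angular": [-0.3,-0.1,0]},
    {"hand": 1,"linear": [0,0,0],"angular": [0,0,0]},
    {"hand": 1,"linear": [0,0,0],"angular": [0,0,0]},
  ],
)

```text
t: 6.78
tcp_pos: [0.5509, 0.0537, 0.1798]
orientation: [0.701, -0.095, 0.701, -0.09]
wrist_force: [-6.2, -5.0, 7.1]
grip_width: 0.013
```

>>> move_arm(
  motion=[
    {"hand": 1,"linear": [0,0,0.6],"angular": [-0.2,-0.1,0]},
    {"hand": 1,"linear": [0,0,0],"angular": [0,0,0]},
    {"hand": 1,"linear": [0,0,0],"angular": [0,0,0]},
  ],
)

```text
t: 7.03
tcp_pos: [0.5515, 0.0537, 0.1799]
orientation: [0.702, -0.096, 0.7, -0.088]
wrist_force: [-6.2, -5.6, 8.3]
grip_width: 0.0135
```

>>> move_arm(
  motion=[
    {"hand": 1,"linear": [0,-0.1,0.5],"angular": [-0.2,0,0]},
    {"hand": 1,"linear": [0,0,0],"angular": [0,0,0]},
    {"hand": 1,"linear": [0,0,0],"angular": [0,0,0]},
  ],
)

```text
t: 7.28
tcp_pos: [0.552, 0.0536, 0.1799]
orientation: [0.702, -0.097, 0.701, -0.087]
wrist_force: [-6.5, -3.8, 6.9]
grip_width: 0.0134
```

>>> move_arm(
  motion=[
    {"hand": 1,"linear": [0,-0.1,0.5],"angular": [-0.2,0,0]},
    {"hand": 1,"linear": [0,0,0],"angular": [0,0,0]},
    {"hand": 1,"linear": [0,0,0],"angular": [0,0,0]},
  ],
)

```text
t: 7.53
tcp_pos: [0.5525, 0.0536, 0.1799]
orientation: [0.701, -0.098, 0.701, -0.086]
wrist_force: [-7.1, -3.7, 7.3]
grip_width: 0.0132
```

>>> move_arm(
  motion=[
    {"hand": 1,"linear": [0,-0.1,0.4],"angular": [-0.1,0,0]},
    {"hand": 1,"linear": [0,0,0],"angular": [0,0,0]},
    {"hand": 1,"linear": [0,0,0],"angular": [0,0,0]},
  ],
)

```text
t: 7.78
tcp_pos: [0.5529, 0.0536, 0.1799]
orientation: [0.701, -0.099, 0.701, -0.085]
wrist_force: [-6.0, -3.7, 7.0]
grip_width: 0.013
```

>>> move_arm(
  motion=[
    {"hand": 1,"linear": [0,0,0.4],"angular": [-0.1,0,0]},
    {"hand": 1,"linear": [0,0,0],"angular": [0,0,0]},
    {"hand": 1,"linear": [0,0,0],"angular": [0,0,0]},
  ],
)

```text
t: 8.03
tcp_pos: [0.5532, 0.0536, 0.1799]
orientation: [0.701, -0.099, 0.701, -0.085]
wrist_force: [-8.1, -3.6, 6.8]
grip_width: 0.0134
```

>>> move_arm(
  motion=[
    {"hand": 1,"linear": [0,0,0.3],"angular": [-0.1,0,0]},
    {"hand": 1,"linear": [0,0,0],"angular": [0,0,0]},
    {"hand": 1,"linear": [0,0,0],"angular": [0,0,0]},
  ],
)

```text
t: 8.28
tcp_pos: [0.5533, 0.0536, 0.1798]
orientation: [0.701, -0.1, 0.701, -0.084]
wrist_force: [-9.8, -3.2, 8.7]
grip_width: 0.0134
```

```bash
python3 - <<'E'
from h import *
s,p,R=st();print(s['t'],p,R.round(3).tolist(),s['wrist_force'],s['moment'])
b=cap('top');P=pts(b)
cv2.imwrite('pics/p6.png',cv2.resize(b['pixels'][205:285,300:382][:,:,::-1],None,fx=7,fy=7,interpolation=cv2.INTER_CUBIC))
np.set_printoptions(suppress=True,precision=3)
for u in (347,350,353,356): print(u,P[226:250,u][:,[0,2]].tolist())
E
```

```text
8.2833 [0.5532581  0.05357739 0.17983927] [[0.002, -0.023, 1.0], [-0.258, 0.966, 0.022], [-0.966, -0.258, -0.004]] [-9.80938587 -3.20384819  8.68911049] [-0.54842162  1.6879326  -0.7398305 ]
347 [[0.5770887272452728, 0.05120168847523088], [0.5750317455900117, 0.05166771086447053], [0.5721090248343864, 0.09794766900184437], [0.5701547557335631, 0.09996893965859677], [0.5682591649050911, 0.09858466632475138], [0.5656896606328043, 0.15737701444255625], [0.5639367802433803, 0.15637637905421364], [0.5621641808340752, 0.15805357241668094], [0.5604031482473304, 0.15924472764019082], [0.5586784573454173, 0.11359392531642798], [0.5569257442110089, 0.17280682596856312], [0.5551984517701894, 0.17014339093682596], [0.5534860676824847, 0.17130670774032752], [0.5517847714406106, 0.17286012208975687], [0.5492966979931693, 0.11045461459244266], [0.5474431048310698, 0.11173680871000846], [0.5459781571553239, 0.1345763135091076], [0.5441222242091208, 0.13218768383759028], [0.542382901294844, 0.13538871355112891], [0.5405650688300654, 0.13480449125277472], [0.538098793493039, 0.1111785109030421], [0.53
[... 2528 characters left out ...]
782285884], [0.5604658123275365, 0.16910245746460972], [0.5587407117276387, 0.1681085258932039], [0.5570268938988763, 0.1753748457996691], [0.5553098167219381, 0.17314308909213283], [0.5536093685741208, 0.17474363977743013], [0.5519110065020946, 0.17557653451372957], [0.5486500982042198, 0.04884463570763731], [0.5466649652488627, 0.05199955354247554], [0.5446080621789453, 0.050035740714813204], [0.5425973596445833, 0.05080981410771457], [0.540521600603742, 0.048480287493748775], [0.5385269037317436, 0.04977852118945014], [0.5365672153174326, 0.05204042456075031], [0.5345615349850001, 0.052363955522500616], [0.5324631673713115, 0.049793971508097834], [0.5304247005859728, 0.04923783343132393]]
```

View pics/p6.png

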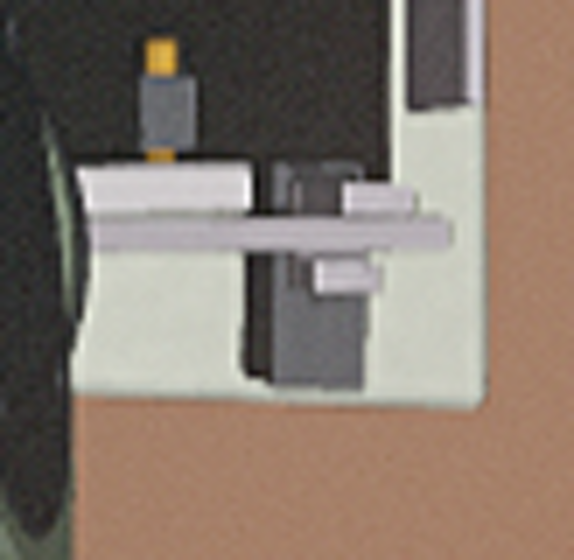

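>>> move_arm(
  motion=[
    {"hand": 1,"linear": [0,0,-0.8],"angular": [0.2,0,0]},
    {"hand": 1,"linear": [0,0,-0.7],"angular": [0.2,0,0]},
    {"hand": 1,"linear": [0,0,0],"angular": [0,0,0]},
    {"hand": 1,"linear": [0,0,0],"angular": [0,0,0]},
  ],
)

```text
t: 8.67
tcp_pos: [0.5521, 0.0536, 0.1798]
orientation: [0.701, -0.098, 0.701, -0.086]
wrist_force: [-5.7, -3.0, 6.1]
grip_width: 0.0133
```

```bash
python3 - <<'E'
from h import *
s,p,R=st();print(s['t'],p,R.round(3).tolist(),s['wrist_force'],s['moment'])
g=-.013; t0,G0=tcp(g,.258);d=p-t0;print('d',d)
plan(p,R,[(tcp(g,.13)[0]+d,tcp(g,.13)[1],4),(tcp(g,.04)[0]+d,tcp(g,.04)[1],4)],hand=1,dp=1)
plan(*[tcp(g,.04)[0]+d,tcp(g,.04)[1]],[(tcp(g,-.01)[0]+d,tcp(g,-.01)[1],4)],hand=1,dp=1)
E
```

```text
8.6667 [0.55211472 0.05364176 0.17984753] [[0.003, -0.016, 1.0], [-0.258, 0.966, 0.016], [-0.966, -0.258, -0.001]] [-5.66739868 -3.03021353  6.07206137] [-0.40940674  1.19618622 -0.63261611]
d [-3.68097183e-04 -3.80528505e-04  7.57935478e-05]
[{"hand": 1, "linear": [2.9, -1.0, -0.0], "angular": [0.0, -0.0, 1.9]}, {"hand": 1, "linear": [3.0, -1.0, -0.0], "angular": [0.1, -0.0, 1.8]}, {"hand": 1, "linear": [2.8, -1.2, -0.0], "angular": [0.0, -0.0, 1.9]}, {"hand": 1, "linear": [2.9, -1.2, -0.0], "angular": [0.1, -0.0, 1.9]}, {"hand": 1, "linear": [2.1, -0.7, -0.0], "angular": [-0.0, -0.0, 1.3]}, {"hand": 1, "linear": [2.0, -0.8, -0.0], "angular": [-0.0, -0.0, 1.3]}, {"hand": 1, "linear": [2.0, -0.8, -0.0], "angular": [-0.0, -0.0, 1.3]}, {"hand": 1, "linear": [2.0, -0.8, -0.0], "angular": [-0.0, -0.0, 1.3]}]
end [0.55225427 0.04303641 0.16166073]
[{"hand": 1, "linear": [1.1, -0.4, -0.0], "angular": [0.0, -0.0, 0.7]}, {"hand": 1, "linear": [1.2, -0.5, 0.0], "angular": [-0.0, -0.0, 0.7]}, {"hand": 1, "linear": [1.1, -0.4, 0.0], "angular": [0.0, -0.0, 0.7]}, {"hand": 1, "linear": [1.1, -0.5, 0.0], "angular": [-0.0, -0.0, 0.8]}]
end [0.55227787 0.04109276 0.15718531]
```

>>> move_arm(
  motion=[
    {"hand": 1,"linear": [2.9,-1,0],"angular": [0,0,1.9]},
    {"hand": 1,"linear": [3,-1,0],"angular": [0,0,1.8]},
    {"hand": 1,"linear": [2.8,-1.2,0],"angular": [0,0,1.9]},
    {"hand": 1,"linear": [2.9,-1.2,0],"angular": [0,0,1.9]},
    {"hand": 1,"linear": [0,0,0],"angular": [0,0,0]},
  ],
)

```text
t: 9.08
tcp_pos: [0.5521, 0.0464, 0.1689]
orientation: [0.705, -0.05, 0.706, -0.04]
wrist_force: [-5.6, -4.1, 4.3]
grip_width: 0.0134
```

>>> move_arm(
  motion=[
    {"hand": 1,"linear": [1.1,-0.4,0],"angular": [0,0,0.7]},
    {"hand": 1,"linear": [1,-0.4,0],"angular": [0,0,0.7]},
    {"hand": 1,"linear": [0,0,0],"angular": [0,0,0]},
  ],
)

```text
t: 9.33
tcp_pos: [0.5522, 0.0455, 0.1672]
orientation: [0.706, -0.043, 0.706, -0.032]
wrist_force: [-6.9, -4.7, 4.3]
grip_width: 0.0133
```

>>> move_arm(
  motion=[
    {"hand": 1,"linear": [2,-0.7,0],"angular": [0,0,1.3]},
    {"hand": 1,"linear": [2,-0.8,0],"angular": [0,0,1.3]},
    {"hand": 1,"linear": [2,-0.8,0],"angular": [0,0,1.3]},
    {"hand": 1,"linear": [0,0,0],"angular": [0,0,0]},
  ],
)

```text
t: 9.67
tcp_pos: [0.5522, 0.0425, 0.1611]
orientation: [0.707, -0.018, 0.707, -0.007]
wrist_force: [-5.6, -5.3, 4.3]
grip_width: 0.0131
```

>>> move_arm(
  motion=[
    {"hand": 1,"linear": [1.1,-0.4,0],"angular": [0,0,0.7]},
    {"hand": 1,"linear": [1.2,-0.5,0],"angular": [0,0,0.7]},
    {"hand": 1,"linear": [0,0,0],"angular": [0,0,0]},
  ],
)

```text
t: 9.92
tcp_pos: [0.5524, 0.0417, 0.1592]
orientation: [0.707, -0.01, 0.707, 0.001]
wrist_force: [-4.9, -6.2, 3.6]
grip_width: 0.0132
```

```bash
python3 - <<'E'
from h import *
s,p,R=st();print(s['t'],p,R.round(3).tolist(),s['wrist_force'],s['moment'])
for a in (.04,.03,.02,.01,0): print(a,tcp(-.013,a)[0].round(4))
E
```

```text
9.9167 [0.55241795 0.04173587 0.15922009] [[-0.001, -0.016, 1.0], [-0.012, 1.0, 0.016], [-1.0, -0.012, -0.001]] [-4.90148344 -6.17972756  3.58337476] [-1.01187305  1.06160884 -0.20481652]
0.04 [0.5526 0.0434 0.1616]
0.03 [0.5526 0.043  0.1607]
0.02 [0.5526 0.0426 0.1598]
0.01 [0.5526 0.0422 0.1589]
0 [0.5526 0.0419 0.158 ]
```

Nearly home (latch ≈ 0.01). Go on gently to the floor.

>>> move_arm(
  motion=[
    {"hand": 1,"linear": [0.7,0,0],"angular": [0,0,0.5]},
    {"hand": 1,"linear": [0,0,0],"angular": [0,0,0]},
    {"hand": 1,"linear": [0,0,0],"angular": [0,0,0]},
  ],
)

```text
t: 10.17
tcp_pos: [0.5525, 0.0419, 0.1591]
orientation: [0.707, -0.007, 0.707, 0.004]
wrist_force: [-9.5, -4.5, 17.8]
grip_width: 0.0135
```

>>> move_arm(
  motion=[
    {"hand": 1,"linear": [0.6,0,0],"angular": [0,0,0.2]},
    {"hand": 1,"linear": [0,0,0],"angular": [0,0,0]},
    {"hand": 1,"linear": [0,0,0],"angular": [0,0,0]},
  ],
)

```text
t: 10.42
tcp_pos: [0.5525, 0.042, 0.159]
orientation: [0.707, -0.006, 0.707, 0.006]
wrist_force: [-12.2, -3.8, 27.8]
grip_width: 0.0136
```

>>> move_arm(
  motion=[
    {"hand": 1,"linear": [-1,0,0],"angular": [0,0,0]},
    {"hand": 1,"linear": [0,0,0],"angular": [0,0,0]},
    {"hand": 1,"linear": [0,0,0],"angular": [0,0,0]},
  ],
)

```text
t: 10.67
tcp_pos: [0.5524, 0.042, 0.1591]
orientation: [0.707, -0.006, 0.707, 0.005]
wrist_force: [-8.2, -5.0, 9.2]
grip_width: 0.0134
```

```bash
python3 - <<'E'
from h import *
s,p,R=st();print(s['t'],p,s['wrist_force'],s['moment'])
b=cap('top');P=pts(b);a=cap('scene')
B=cv2.resize(b['pixels'][205:285,300:382],None,fx=5,fy=5,interpolation=cv2.INTER_CUBIC)
A=cv2.resize(a['pixels'][100:180,200:278],None,fx=5,fy=5,interpolation=cv2.INTER_CUBIC)
cv2.imwrite('pics/p7.png',np.hstack([A,B])[:,:,::-1])
for u in (340,353,358,362): print(u,(P[228:250,u][:,[0,2]]*1000).round().astype(int).tolist())
E
```

```text
10.6667 [0.55235592 0.04196622 0.15911939] [-8.22983051 -4.99222804  9.23136357] [-1.27472217  1.4202699  -0.19740931]
340 [[564, 518], [563, 519], [562, 519], [562, 519], [561, 536], [560, 537], [559, 539], [558, 540], [558, 541], [557, 540], [556, 541], [555, 543], [555, 544], [554, 543], [553, 546], [552, 546], [552, 546], [551, 546], [550, 549], [550, 548], [549, 548], [548, 550]]
353 [[564, 518], [563, 518], [563, 518], [562, 519], [561, 519], [560, 520], [559, 538], [558, 538], [558, 538], [557, 541], [556, 542], [555, 541], [555, 544], [554, 544], [553, 546], [553, 546], [552, 548], [551, 548], [550, 549], [550, 550], [549, 552], [548, 550]]
358 [[564, 518], [563, 518], [563, 518], [562, 518], [561, 518], [560, 519], [559, 536], [558, 538], [558, 539], [557, 542], [556, 541], [555, 542], [555, 543], [554, 545], [553, 544], [553, 546], [552, 546], [551, 549], [550, 548], [550, 549], [549, 551], [548, 551]]
362 [[564, 517], [563, 519], [563, 518], [562, 518], [561, 518], [560, 519], [559, 537], [558, 538], [558, 538], [557, 539], [556, 541], [555, 542], [555, 542], [554, 545], [553, 545], [553, 544], [552, 546], [551, 547], [550, 548], [550, 548], [549, 550], [548, 551]]
```

View pics/p7.png

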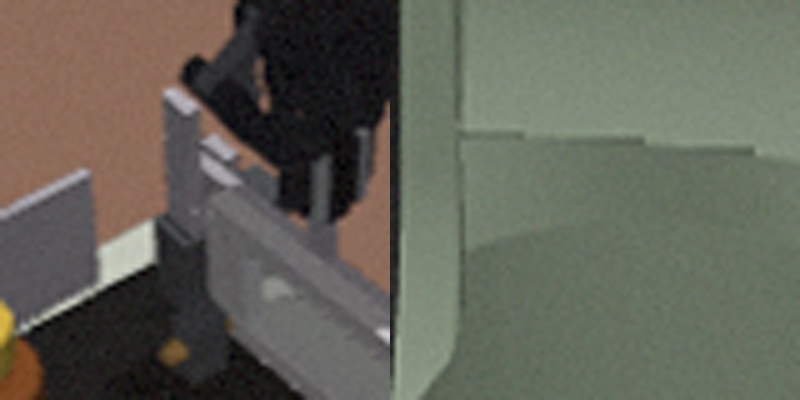

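>>> move_arm(
  motion=[
    {"hand": 0.4,"linear": [0,0,0],"angular": [0,0,0]},
    {"hand": 0.2,"linear": [0,0,0],"angular": [0,0,0]},
    {"hand": 0,"linear": [0,0,0],"angular": [0,0,0]},
    {"hand": 0,"linear": [0,0,0],"angular": [0,0,0]},
    {"hand": 0,"linear": [0,0,0],"angular": [0,0,0]},
  ],
)

```text
t: 11.18
tcp_pos: [0.5532, 0.0428, 0.1587]
orientation: [0.707, -0.006, 0.707, 0.006]
wrist_force: [-0.9, 0.6, -0.6]
grip_width: 0.0428
```

>>> move_arm(
  motion=[
    {"hand": 0,"linear": [-10,0,0],"angular": [0,0,0]},
    {"hand": 0,"linear": [-20,0,0],"angular": [0,0,0]},
    {"hand": 0,"linear": [-30,0,0],"angular": [0,0,0]},
    {"hand": 0,"linear": [-40,0,0],"angular": [0,0,0]},
    {"hand": 0,"linear": [-20,0,-30],"angular": [0,0,0]},
    {"hand": 0,"linear": [0,0,-40],"angular": [0,0,0]},
    {"hand": 0,"linear": [0,30,-25],"angular": [0,0,0]},
    {"hand": 0,"linear": [0,40,0],"angular": [0,0,0]},
    {"hand": 0,"linear": [0,40,0],"angular": [0,0,0]},
    {"hand": 0,"linear": [0,40,0],"angular": [0,0,0]},
    {"hand": 0,"linear": [0,40,0],"angular": [0,0,0]},
    {"hand": 0,"linear": [0,0,0],"angular": [0,0,0]},
    {"hand": 0,"linear": [0,0,0],"angular": [0,0,0]},
  ],
)

```text
t: 12.27
tcp_pos: [0.4542, 0.2328, 0.2789]
orientation: [0.707, -0.007, 0.707, 0.007]
wrist_force: [-0.2, -1.4, -0.3]
grip_width: 0.0426
```

```bash
python3 - <<'E'
from h import *
s,p,R=st();print(s['t'],p,s['wrist_force'],s['joint_positions'])
b=cap('top');P=pts(b);a=cap('scene')
B=cv2.resize(b['pixels'][205:285,260:382],None,fx=4,fy=4,interpolation=cv2.INTER_CUBIC)
A=cv2.resize(a['pixels'][100:180,200:278],None,fx=4,fy=4,interpolation=cv2.INTER_CUBIC)
cv2.imwrite('pics/p8.png',np.hstack([A,B])[:,:,::-1])
for u in (325,340,350,358,362): print(u,(P[231:250,u][:,[0,2]]*1000).round().astype(int).tolist())
m=(P[...,0]>.48)&(P[...,0]<.6)&(P[...,1]>0)&(P[...,1]<.1)&(P[...,2]>.175)&(P[...,2]<.22);print('grip',P[m].mean(0),m.sum())
E
```

```text
12.2667 [0.45422634 0.23276246 0.27892044] [-0.24612912 -1.35310228 -0.29599303] [-0.7058953   0.57055382  0.30395056  1.64401224 -0.19902431  0.95715794
 -0.31144722]
325 [[566, 133], [564, 137], [562, 135], [560, 134], [558, 135], [556, 48], [555, 132], [553, 131], [551, 132], [549, 130], [547, 129], [544, 49], [542, 52], [540, 51], [538, 47], [536, 50], [534, 50], [532, 50], [530, 51]]
340 [[566, 98], [564, 98], [562, 101], [561, 98], [559, 99], [557, 98], [555, 123], [553, 132], [551, 131], [549, 129], [548, 131], [545, 99], [543, 97], [541, 98], [540, 99], [538, 98], [536, 100], [534, 98], [532, 101]]
350 [[566, 170], [564, 170], [562, 167], [560, 169], [559, 116], [557, 114], [555, 116], [553, 131], [551, 129], [550, 132], [548, 131], [546, 132], [544, 133], [542, 135], [541, 134], [538, 99], [536, 100], [534, 99], [532, 99]]
358 [[566, 169], [564, 170], [562, 171], [560, 170], [559, 167], [557, 53], [555, 50], [553, 130], [551, 130], [550, 131], [548, 133], [545, 49], [543, 48], [541, 50], [539, 49], [537, 52], [535, 51], [533, 51], [531, 51]]
362 [[567, 48], [565, 50], [563, 50], [561, 50], [559, 49], [557, 52], [555, 53], [553, 51], [551, 51], [549, 51], [547, 50], [545, 50], [543, 51], [541, 48], [539, 50], [537, 51], [535, 48], [533, 51], [531, 50]]
grip [0.55066596 0.04067399 0.19147264] 111
```

View pics/p8.png

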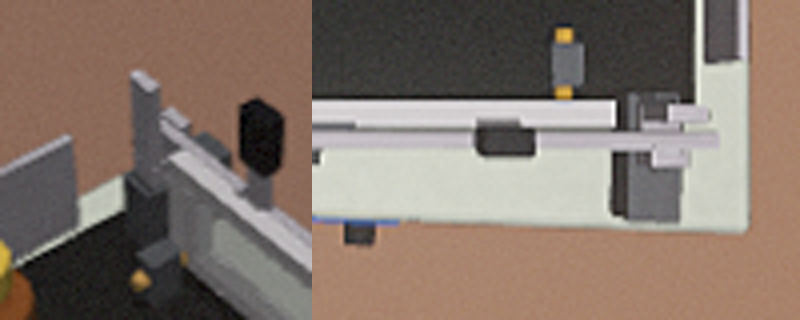

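```bash
python3 -c "
from plant import r
print(r.close_job())"
```

```text
the job is handed in; nothing more can be done
None
```

The shaker gate is shut and latched, and I handed the job in with the gripper open and clear, at about 12.3 s of the 45 s.

- **What I did:** I pinched the black grip, raised the bar to about 0.26 rad and swung the gate in against its spring. I felt the back plate with roughly 2–3 N at the plate, then backed off about 2 mm. I lowered the bar into the notch until it met the floor, eased off, let go and withdrew.
- **Last checks:** The bar's top is about 130–131 mm above the bench from the gate to the tip, which means it is level and home on the notch floor. It sits against the lip, with the back plate behind it. The wrist force was about zero on release, and the arm never went near the bottles or the beaker.
- **What disagreed:** At floor contact the arm read about 1 mm higher than my model predicted. While checking this I briefly pressed with up to about 24 N at the grip. That is roughly 13 N on the notch floor, more than needed; your limits cover only the lip (25 N) and the back plate (14 N). After release, the depth picture showed the bar level.

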